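# Lock the end board onto the thread rack

## Robot

A 6-joint arm with a two-finger parallel gripper is mounted at the origin on the work surface. World frame = base frame: x ahead of the robot, y to its left, z up, the work surface at z = 0. Lengths are in mm, angles in rad, forces in N, time in s.
With the tool pointing down it reaches from about 300 to 775 mm from the base axis. Payload 14.6 kg.
Tool frame: the origin (TCP) lies at the very end of the fingers, on their centre line; the grasp point (between the pads) lies 19 mm behind it; z points along the fingers, y is the line along which they close (so a half turn about z gives the same grasp; the last joint's range is limited). The gripper opens to 94 mm and grips with 3 to 60 N. Pads are 16 mm wide; open, the fingers measure 119 mm over their backs; the gripper's body (75 mm by 177 mm) begins 78 mm behind the grasp point.
Start: joints at [-1.293, 0.3, 1.521, -0, 1.321, -0.067], TCP at [185.897, -517.621, 205.446] pointing down, gripper open.
Joint ranges: [-3.03, 3.03], [-0.79, 2.21], [0.23, 2.52], [-1.04, 4.18], [0, 3.07], [-2.55, 2.55]. Speed limits (rad/s): [2.22, 2.22, 2.57, 3.14, 3.14, 3.14].

## Interface

Orientations are given as a rotation vector (axis times angle).
In Python, from rig import ctrl gives the robot as it stands.
- The arm moves only by the shell command python3 -m crank 'ROWS'. ROWS is JSON, a list of rows, each an object with "claw": the opening, from -1 (shut) to 1 (fully open), so that 0 is half open; "delta_pos": the shift along the tool's x, y, z in mm, a list of three; "turn": the turn about the tool's z in rad. A call has 1 to 12 rows; each row is the pose to reach, as a shift and turn from the pose commanded when the call began, along the tool's axes at that moment; what a row does not reach only later rows make up. A row lasts 1/8 s, in which the tool goes at most 62.5 mm and 10.7 degrees, less where a joint would pass 70% of its speed; a pose out of reach is approached as far as the arm can. A call with a gripper value outside its range is refused whole. The fingers move at their own pace and stop on an object; the grip force is fixed at half the most. Time passes only in rows, so rows that repeat a pose let the fingers close. It gives the time, the measured TCP pose, the force, the opening and the grip force at its end, in the units of the state.
- ctrl.get_obs(): the state, without advancing time (a new reading comes with each control period).
- ctrl.snapshot(name): name is "side" or "top"; returns a dict with "color" (420x560x3 uint8, blue, green, red), "depth" (420x560 float32, mm along the optical axis (not along the pixel's ray), 0 where there is no reading), "mtx" (3x3 intrinsics, pixels), "position" and "orientation" of the camera in the world. Camera axes: x right, y down, z forward; pixel columns grow to the right and rows downward; lengths in mm; the calibration is good to about 2 mm. A picture is of the moment at which its call begins.
- ctrl.hand_in(): hands the job in; it is judged then, once.
The state is a dict: "t": time; "joint_positions": joint angles; "joint_velocities": joint speeds; "tau": joint torques, N m; "tool_pos": TCP position; "eef_rot": TCP orientation; "ft_force": force on the tool from outside, world axes, zero at the start; "wrist_torque": the same for the moment, N m; "grip_width": opening from 0.0 (shut) to 1.0 (fully open); "grasp_force": force on a finger pad.
Only numpy, scipy, OpenCV 4.12 (cv2) and the standard library are available. Lean on these libraries where they do the work, as an engineer would, in place of code of your own. Each camera call takes 0.05 s, during which the arm holds its last target. There are 200 camera calls.

## Task

Fit the loose end board onto the thread rack: slide it up so that its stud goes into the open mouth of the cam lock, then turn the lock's crank clockwise until the cam has drawn the board fully home and it sits tight and square against the rack, standing on the table. Tighten it snugly by feel and gently, without overtightening or ramming the joint, then let go of everything and leave the other things on the table where they are.

Things in the scene. Friction and masses are not known exactly. Their poses are not given: they have to be found in the camera images.
- rack: Plywood thread rack fixed to the table, 318 mm long, 150 mm wide, deck 44 mm high; a 110 mm tall end board and 3 thread spools stand at its far end. Origin on the table under the middle of its bare joint face. x points straight out of that face towards the loose board, z up; the rack fills x -318 to 0 mm, y -75 to 75 mm. An open pocket in the deck (x -80 to -8, y -38 to 38 mm) holds the cam lock.
- rack_channel (a point): Middle of the mouth of the channel in the joint face (x = y = 0 of the rack, 26 mm above the table). The channel is open at the top and runs 8 mm through the face wall into the cam's pocket, 25 mm wide at the face, narrowing to 14 mm.
- rack_buffer (a point): One of two round rubber buffers, 14 mm in diameter, in the joint face at y = 55 and -55 mm of the rack, 26 mm up; this point is flush with the face. They stand 4 mm proud on springs; pressing both flush takes about 7 N in all. A board let go with the cam not hooked is pushed back to a gap of 2.5 to 4 mm.
- cam_axis (a point): Point on the upright axis of the cam at stud height, 26 mm above the table, 40 to 44 mm inside the joint face (differs from rack to rack), axes as the rack's. The cam is a metal cup, about 60 mm wide, whose mouth looks out to the channel when open and whose spiral wall is slotted at half height for the stud's neck, so that it passes behind the stud's head.
- cam (a joint): Turn of the cam, rad: 0 open (starts at 0 to 0.15), grows clockwise seen from above, end stop 2.1. From about 0.4 its wall passes behind the stud head, if the gap between board and face is then under 5 mm, and can draw the stud in about 7 mm per rad. The board comes tight between about 1.2 and 1.9, different each time. The cam stays where it is left.
- cam_peg (a point): Middle, 75 mm up, of the black upright peg on the cam's crank: 14 mm in diameter, from 57 to 92 mm above the table, 55 mm from the cam axis. At 0 rad it lies 95 deg clockwise of the rack's x; turning carries it towards the rack's far end. It takes about 2 N at the peg to turn freely, 3 to 4 N while squeezing the buffers, then about 4 N more within 0.1 rad as the board comes tight.
- board_center (a point): Centre of the loose plywood end board, which stands upright on the table: 18 mm thick (its x), 150 mm wide (its y), 110 mm high, 0.28 to 0.46 kg; this point is 55 mm up. Its axes match the rack's when it is fitted: its -x face carries the stud and goes against the rack. Its top half stands above the rack's deck and can be pinched over the thickness.
- board_face (a point): Point on the board's -x face at the root of the stud, 26 mm up. Fitted, it lies at the rack's channel point, within 3 mm sideways and with no gap.
- stud_head (a point): Centre of the stud's head, 28 mm out from the board's face, 26 mm up: an upright steel cross-pin 10 mm in diameter and 28 mm tall, on a round neck of 9 mm.
Mind the look-alikes: they are no part of the job. Leave any blue, green or red look-alike of the part that bears board_center alone.

How it is judged (in metres and radians):
On the way, in this order (a step that is already met when the one before it is completed fails the run):
1. the stud head is in the mouth of the still open cam (horizontal distance between stud_head and cam_axis below 0.0225 m and value of joint cam below 0.4 rad), for 0.2 s.
2. the cam has drawn the board tight against the rack (x of board_face in the frame of rack below 0.0015 m and value of joint cam above 0.8 rad and contact force between lock and board above 10 N and angle between the x axis of board_center and the x axis of rack, either way round below 0.03 rad and angle between board_center's own z axis and vertical below 0.03 rad), for 0.2 s.
At the end, for the whole second after the job is handed in: The cam has been turned past 0.8 rad and holds the board with more than 10 N of pull; the board's face is within 1.5 mm of the rack's face, square and upright within 0.03 rad, standing on the table, at rest (all of step 2 and height (world z) of board_center below 0.058 m and linear speed of board below 0.01 m/s); the robot touches nothing.
It fails at once if the joint is overtightened or rammed: more than 60 N between board and cam lock or between board and rack (contact force between lock and board above 60 N or contact force between board and rack above 60 N).
It fails at once if one of the other things on the table is moved by more than 30 mm (distance of any of glue_bottle, tape_roll, hammer, brush, thread_jar, leather_weight, pin_cup from where it was at the start of the episode above 0.03 m).
It also fails if it takes over 72 s, if anything falls off the work surface, if the arm or the gripper's body presses on something with over 40 N, if the wrist force passes 120 N, or if a joint passes its speed limit or range.

## Working session

There is one attempt and no reset: what is moved stays moved. The work goes in short steps, Python scripts to look and compute and a shell command to move; the robot and the scene stay as the last step left them, time stands still between calls to the robot, and variables do not carry over. Pictures are saved under pics/ and viewed, at most 10 in all, crops included, and the job is handed in when it is done.

```bash
ls; mkdir -p pics; cat > h.py <<'E'
import numpy as np, cv2
from scipy.spatial.transform import Rotation as R
from rig import ctrl
def cam(n):
    s=ctrl.snapshot(n); o=np.array(s["orientation"],float)
    s["R"]=o if o.shape==(3,3) else R.from_rotvec(o).as_matrix(); s["p"]=np.array(s["position"],float).ravel(); return s
def cloud(s):
    d=s["depth"].astype(float); K=np.array(s["mtx"]); v,u=np.mgrid[:d.shape[0],:d.shape[1]]
    P=np.stack([(u-K[0,2])/K[0,0]*d,(v-K[1,2])/K[1,1]*d,d],-1)
    W=P@s["R"].T+s["p"]; W[d==0]=np.nan; return W
def ray(s,u,v,z):
    K=np.array(s["mtx"]); r=s["R"]@[(u-K[0,2])/K[0,0],(v-K[1,2])/K[1,1],1]
    return s["p"]+r*(z-s["p"][2])/r[2]
E
python3 - <<'E'
from h import *
for n in("top","side"):
    s=cam(n); cv2.imwrite(f"pics/{n}0.png",cv2.resize(s["color"],(800,600),interpolation=cv2.INTER_CUBIC)); print(n,s["p"],np.shape(s["orientation"]),s["R"].round(3),s["mtx"])
print(ctrl.get_obs())
E
```

```text
pics
top [349.336853   -67.8045976  857.32715079] (3,) [[ 0.004 -0.993  0.118]
 [-1.    -0.001  0.024]
 [-0.024 -0.118 -0.993]] [[390.50903576   0.         283.11461366]
 [  0.         390.50903576 203.59136692]
 [  0.           0.           1.        ]]
side [340.12574147 643.11226743 543.13359117] (3,) [[-0.987 -0.104  0.119]
 [-0.157  0.537 -0.829]
 [ 0.022 -0.837 -0.547]] [[400.74920317   0.         276.09189353]
 [  0.         400.74920317 208.02823274]
 [  0.           0.           1.        ]]
{'t': 0.1, 'joint_positions': array([-1.29258486e+00,  3.00383079e-01,  1.52151618e+00, -1.36052079e-05,
        1.32068624e+00, -6.65945906e-02]), 'joint_velocities': array([-1.64592934e-03, -1.52833064e-03, -2.74338939e-03,  7.52919674e-04,
       -9.86225886e-04,  4.66478607e-05]), 'tau': array([ 3.13009841e-03, -5.32642543e+01, -3.53282547e+01,  7.09617161e-02,
        2.34927720e-02, -5.91484604e-05]), 'tool_pos': array([ 185.84088748, -517.40617615,  204.96206413]), 'eef_rot': array([-3.09404751e+00, -5.38777085e-01,  1.85235410e-04]), 'ft_force': array([-0.58955902,  0.48092856,  1.03005323]), 'wrist_torque': array([ 0.01804202, -0.04705049,  0.03711053]), 'grasp_force': 0.0, 'grip_width': 0.9994622801166825}
```

View pics/top0.png

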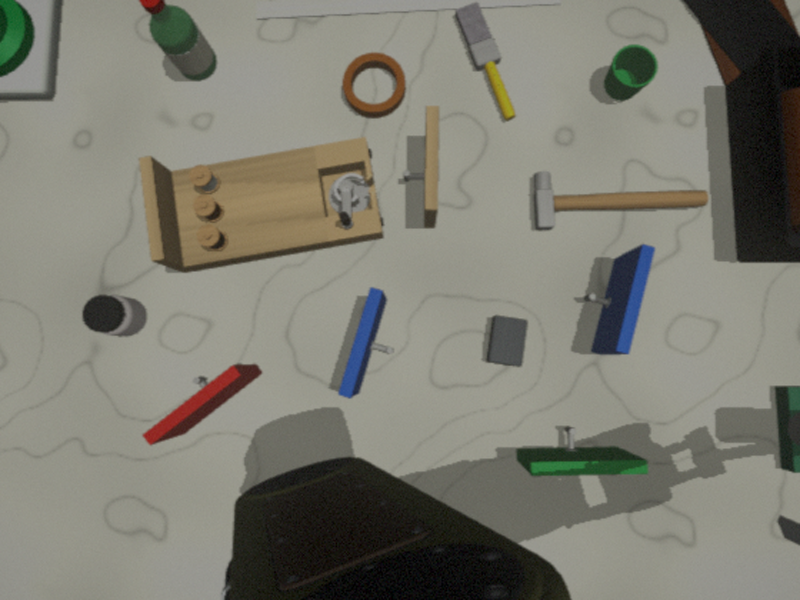

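View pics/side0.png

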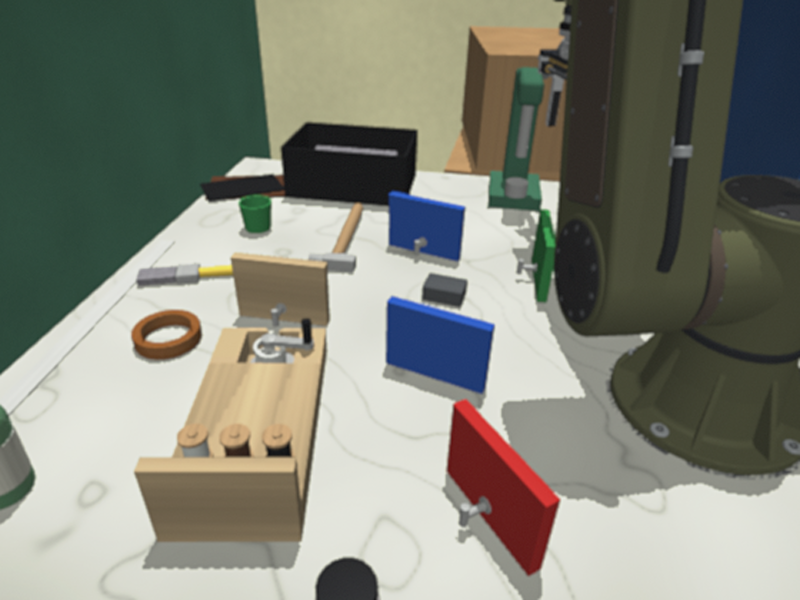

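Candidates for the board: plywood (432,165), blue (362,343) and (625,300), red (200,405), green (583,462) in the top picture. The plain plywood one facing the rack's cam end is the right one. I'll check it in a close crop and measure.

```bash
python3 - <<'E'
from h import *
s=cam("top"); W=cloud(s); c=s["color"]
u0,v0,u1,v1=210,65,320,175
cv2.imwrite("pics/crop1.png",cv2.resize(c[v0:v1,u0:u1],(600,600),interpolation=cv2.INTER_CUBIC))
def rect(m,name):
    p=W[m][:,:2].astype(np.float32); r=cv2.minAreaRect(p); print(name,len(p),r,cv2.boxPoints(r).round(1).tolist(), W[m][:,2].mean())
Z=W[...,2]; V,U=np.mgrid[:420,:560]
reg=lambda a,b,c_,d:(U>a)&(U<b)&(V>c_)&(V<d)
rect(reg(285,315,65,165)&(abs(Z-110)<6),"board")
rect(reg(120,272,90,195)&(abs(Z-44)<5),"deck")
rect(reg(225,262,120,165)&(abs(Z-88)<9),"peg")
E
```

```text
board 660 ((625.8773803710938, -87.33537292480469), (17.961349487304688, 149.6497344970703), 89.47453308105469) [[551.0, -95.5999984741211], [700.5999755859375, -97.0], [700.7999877929688, -79.0], [551.0999755859375, -77.69999694824219]] 110.34057242781725
deck 7572 ((581.8622436523438, 152.43923950195312), (151.7733154296875, 312.489990234375), 10.056475639343262) [[479.8999938964844, 293.0], [534.4000244140625, -14.699999809265137], [683.9000244140625, 11.800000190734863], [629.2999877929688, 319.5]] 44.47521383931902
peg 46 ((546.3949584960938, 35.9404296875), (11.798189163208008, 12.768240928649902), 89.34441375732422) [[539.9000244140625, 30.100000381469727], [552.7000122070312, 30.0], [552.7999877929688, 41.79999923706055], [540.0999755859375, 41.900001525878906]] 90.96222417829965
```

View pics/crop1.png

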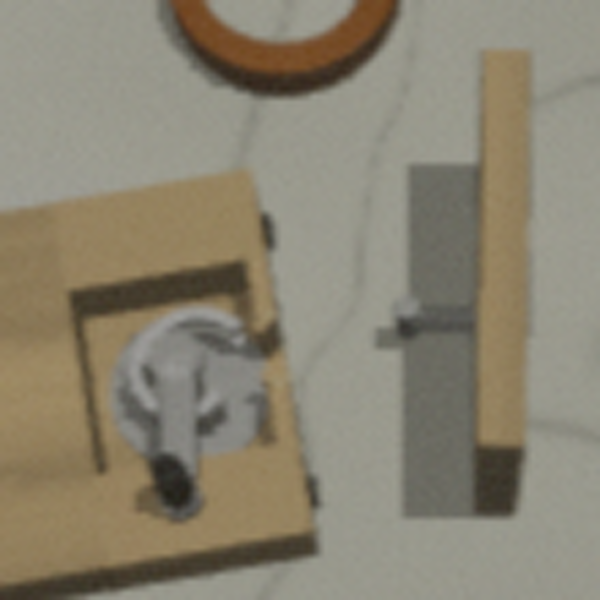

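The crop shows the plywood board at (505,250), with its stud (405,318) pointing at the rack. The cam is open and the black peg is at (175,485). Measured sizes match the description: 18×150 board at z 110, deck 44 mm high and 152 wide, peg 55 mm from the axis. Next I turn the tool to yaw +89.5° (keeps joint 6 in range for the crank turn) and go above the board.

```bash
python3 -m crank '[{"claw":0,"delta_pos":[60,-26,0],"turn":-0.18},{"claw":0,"delta_pos":[112,-51,0],"turn":-0.36},{"claw":0,"delta_pos":[168,-77,0],"turn":-0.54},{"claw":0,"delta_pos":[224,-102,0],"turn":-0.72},{"claw":0,"delta_pos":[280,-128,0],"turn":-0.9},{"claw":0,"delta_pos":[336,-153,0],"turn":-1.08},{"claw":0,"delta_pos":[392,-179,0],"turn":-1.26},{"claw":0,"delta_pos":[448,-204,0],"turn":-1.44},{"claw":0,"delta_pos":[504,-230,0],"turn":-1.62},{"claw":0,"delta_pos":[559,-255,0],"turn":-1.8},{"claw":0,"delta_pos":[559,-255,0],"turn":-1.98},{"claw":0,"delta_pos":[559,-255,0],"turn":-2.16}]'
cat >> h.py <<'E'
def st():
    o=ctrl.get_obs(); M=R.from_rotvec(o["eef_rot"]).as_matrix()
    return o,M,np.array(o["tool_pos"])
def to(xyz,yawy=None):
    "delta in tool axes and turn needed to reach xyz with tool y at yawy deg"
    o,M,p=st(); y=np.degrees(np.arctan2(M[1,1],M[0,1])); d=M.T@(np.array(xyz)-p)
    print("t",round(o["t"],2),"tcp",p.round(1),"yaw_y",y.round(2),"j6",round(o["joint_positions"][5],2),"F",np.round(o["ft_force"],1),"w",round(o["grip_width"],3),"g",round(o["grasp_force"],1))
    if yawy is not None: print("delta",d.round(1),"turn",round(-np.radians((yawy-y+180)%360-180),3))
E
python3 -c "
from h import *
to([625.9,-87.3,205],89.5)"
```

```text
t: 1.65
tool_pos: [626.0, -87.9, 204.7]
eef_rot: [-0.972, -2.986, 0.0]
ft_force: [-0.9, 0.7, -0.7]
grip_width: 0.499
grasp_force: 0.0
t 1.65 tcp [626.  -87.9 204.7] yaw_y 53.93 j6 -1.14 F [-0.9  0.7 -0.7] w 0.499 g 0.0
delta [ 0.4  0.4 -0.3] turn -0.621
```

```bash
python3 -m crank '[{"claw":0,"delta_pos":[0.4,0.4,0],"turn":-0.18},{"claw":0,"delta_pos":[0.4,0.4,0],"turn":-0.36},{"claw":0,"delta_pos":[0.4,0.4,0],"turn":-0.54},{"claw":0,"delta_pos":[0.4,0.4,30],"turn":-0.62},{"claw":0,"delta_pos":[0.4,0.4,70],"turn":-0.62},{"claw":0,"delta_pos":[0.4,0.4,110],"turn":-0.62},{"claw":0,"delta_pos":[0.4,0.4,134],"turn":-0.62},{"claw":0,"delta_pos":[0.4,0.4,134],"turn":-0.62},{"claw":0,"delta_pos":[0.4,0.4,134],"turn":-0.62}]'
python3 - <<'E'
from h import *
to([625.9,-87.3,71],89.5)
s=cam("top"); W=cloud(s); Z=W[...,2]; V,U=np.mgrid[:420,:560]
m=(U>285)&(U<315)&(V>65)&(V<165)&(abs(Z-110)<6); print(cv2.minAreaRect(W[m][:,:2].astype(np.float32)))
E
```

```text
t: 2.78
tool_pos: [626.2, -88.2, 72.6]
eef_rot: [0.026, 3.14, -0.0]
ft_force: [0.9, 1.1, 0.9]
grip_width: 0.498
grasp_force: 0.0
t 2.77 tcp [626.2 -88.2  72.6] yaw_y 89.04 j6 -1.75 F [0.9 1.1 0.9] w 0.498 g 0.0
delta [0.4 0.9 1.6] turn -0.008
((0.0, 0.0), (0.0, 0.0), 0.0)
```

```bash
python3 -m crank '[{"claw":-1,"delta_pos":[0,0.5,1],"turn":0},{"claw":-1,"delta_pos":[0,0.5,1],"turn":0},{"claw":-1,"delta_pos":[0,0.5,1],"turn":0},{"claw":-1,"delta_pos":[0,0.5,1],"turn":0},{"claw":-1,"delta_pos":[0,0.5,1],"turn":0},{"claw":-1,"delta_pos":[0,0.5,1],"turn":0}]'
python3 - <<'E'
from h import *
xr=np.array([.1746,-.9846]); f=np.array([609.15,-1.45])
for g in(45,20,8,3): 
    p=f+xr*(9+g); to([p[0],p[1],71.6],100.06)
E
```

```text
t: 3.58
tool_pos: [625.8, -87.6, 70.6]
eef_rot: [0.026, 3.141, 0.0]
ft_force: [-0.9, 0.3, 2.7]
grip_width: 0.192
grasp_force: 30.0
t 3.58 tcp [625.8 -87.6  70.6] yaw_y 89.04 j6 -1.75 F [-0.9  0.3  2.7] w 0.192 g 30.0
delta [ 7.8 32.9 -1. ] turn -0.192
t 3.58 tcp [625.8 -87.6  70.6] yaw_y 89.04 j6 -1.75 F [-0.9  0.3  2.7] w 0.192 g 30.0
delta [12.5 57.4 -1. ] turn -0.192
t 3.58 tcp [625.8 -87.6  70.6] yaw_y 89.04 j6 -1.75 F [-0.9  0.3  2.7] w 0.192 g 30.0
delta [14.8 69.2 -1. ] turn -0.192
t 3.58 tcp [625.8 -87.6  70.6] yaw_y 89.04 j6 -1.75 F [-0.9  0.3  2.7] w 0.192 g 30.0
delta [15.8 74.1 -1. ] turn -0.192
```

```bash
python3 -m crank '[{"claw":-1,"delta_pos":[2,8,0],"turn":-0.05},{"claw":-1,"delta_pos":[4,16,0],"turn":-0.1},{"claw":-1,"delta_pos":[6,24,0],"turn":-0.15},{"claw":-1,"delta_pos":[8,33,0],"turn":-0.19},{"claw":-1,"delta_pos":[8,33,0],"turn":-0.19},{"claw":-1,"delta_pos":[8,33,0],"turn":-0.19}]'
python3 - <<'E'
from h import *
p=np.array([609.15,-1.45])+np.array([.1746,-.9846])*17; to([p[0],p[1],71],100.06)
s=cam("top"); c=s["color"]; W=cloud(s); np.save("W1.npy",W)
cv2.imwrite("pics/crop2.png",cv2.resize(c[65:175,210:320],(600,600),interpolation=cv2.INTER_CUBIC))
s=cam("side"); cv2.imwrite("pics/side2.png",cv2.resize(s["color"][150:290,130:300],(800,600),interpolation=cv2.INTER_CUBIC))
E
```

```text
t: 4.32
tool_pos: [618.3, -54.1, 70.6]
eef_rot: [-0.271, 3.13, 0.001]
ft_force: [-0.3, 2.7, 4.3]
grip_width: 0.19
grasp_force: 30.0
t 4.33 tcp [618.3 -54.1  70.6] yaw_y 99.89 j6 -1.89 F [-0.3  2.7  4.3] w 0.19 g 30.0
delta [-0.  36.4 -0.4] turn -0.003
```

View pics/crop2.png

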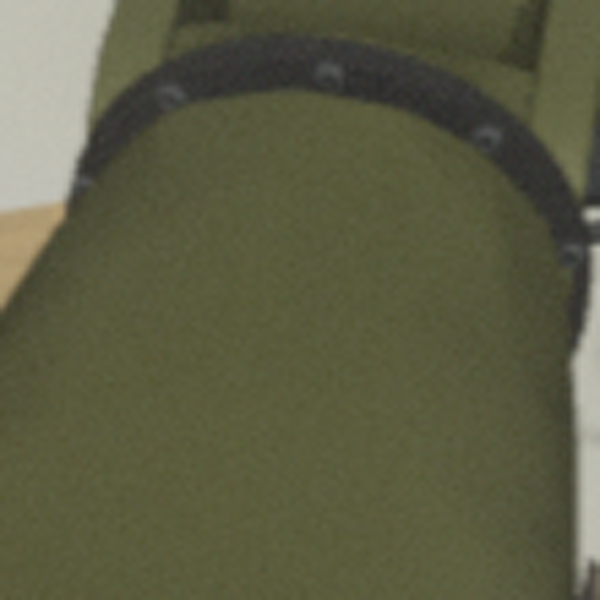

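View pics/side2.png

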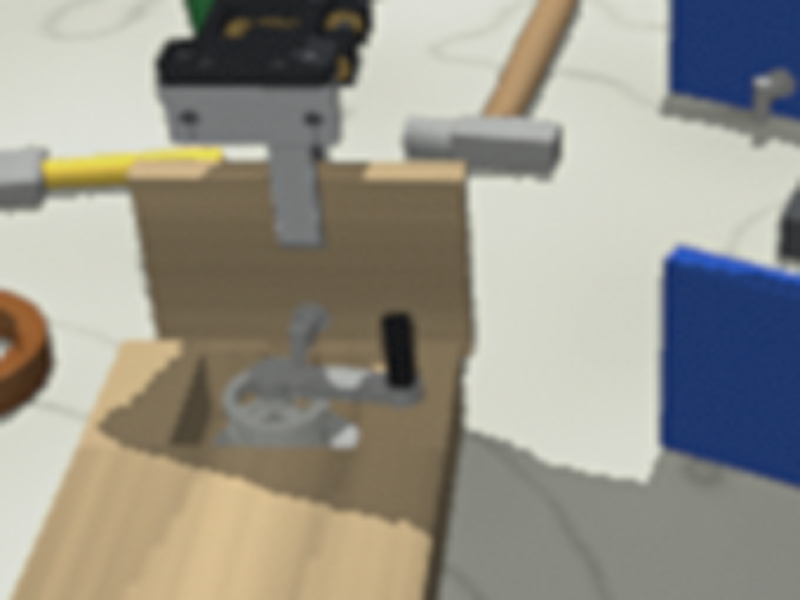

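The arm hides the joint from above. The side crop shows the board square to the rack, with the stud head (308,320) heading into the channel behind the cup (270,400). Now I check lateral alignment in the side depth.

```bash
cat > meas.py <<'E'
from h import *
s=cam("side"); W=cloud(s); xr=np.array([.1746,-.9846]); yr=np.array([.9846,.1746]); f=np.array([609.15,-1.45])
Q=np.stack([(W[...,:2]-f)@xr,(W[...,:2]-f)@yr,W[...,2]],-1)
X,Y,Z=Q[...,0],Q[...,1],Q[...,2]
def edges(m):
    lo=[];hi=[]
    for r in range(420):
        y=Y[r][m[r]]
        if len(y)>60: lo.append(y.min());hi.append(y.max())
    return np.median(lo).round(1),np.median(hi).round(1),len(lo)
b=(X>-12)&(X<60)&(Z>60)&(Z<104)&(abs(Y)<90)
b1=b&(abs(Y)>18)&(abs(Y)<70)
A=np.c_[Y[b1],Z[b1],np.ones(b1.sum())]; k=np.linalg.lstsq(A,X[b1],rcond=None)[0]
for _ in range(3):
    r=X[b1]-A@k; g=abs(r)<4; k=np.linalg.lstsq(A[g],X[b1][g],rcond=None)[0]
print("face gap@z26",(k[2]+26*k[1]).round(1),"at z80",(k[2]+80*k[1]).round(1),"yaw(dx/dy)",k[0].round(3),"tilt(dx/dz)",k[1].round(3))
print("board y edges",edges(b)); print("deck y edges",edges((X>-200)&(X<-90)&(abs(Z-44)<4)&(abs(Y)<90)))
d=(abs(Z-44)<3)&(abs(Y)<70)&(abs(Y)>45)&(X>-20)&(X<10); print("deck xmax",np.percentile(X[d],[98,99.5]))
m=(Z>75)&(Z<95)&(X<-12)&(X>-160)&(abs(Y)<90); print("peg/other",m.sum(),np.nanmedian(X[m]) if m.any() else 0,np.nanmedian(Y[m]) if m.any() else 0)
E
python3 meas.py
```

```text
face gap@z26 43.8 at z80 43.9 yaw(dx/dy) 0.005 tilt(dx/dz) 0.002
board y edges (np.float64(-74.6), np.float64(74.1), 16)
deck y edges (np.float64(-74.2), np.float64(74.7), 40)
deck xmax [-1.94537732 -0.04975569]
peg/other 72 -54.65984477255773 -55.100510998314206
```

```bash
python3 -m crank '[{"claw":-1,"delta_pos":[0,5,0],"turn":0},{"claw":-1,"delta_pos":[0,10,0],"turn":0},{"claw":-1,"delta_pos":[0,15,0],"turn":0},{"claw":-1,"delta_pos":[0,20,0],"turn":0},{"claw":-1,"delta_pos":[0,25,0],"turn":0},{"claw":-1,"delta_pos":[0,30,0],"turn":0},{"claw":-1,"delta_pos":[0,34,0],"turn":0},{"claw":-1,"delta_pos":[0,37,0],"turn":0},{"claw":-1,"delta_pos":[0,37,0],"turn":0}]'; python3 meas.py
```

```text
t: 5.6
tool_pos: [611.9, -17.5, 70.6]
eef_rot: [-0.272, 3.13, 0.001]
ft_force: [1.0, -1.0, 5.6]
grip_width: 0.185
grasp_force: 30.0
face gap@z26 6.3 at z80 6.6 yaw(dx/dy) 0.001 tilt(dx/dz) 0.005
board y edges (np.float64(-74.5), np.float64(73.7), 17)
deck y edges (np.float64(-74.3), np.float64(74.7), 40)
deck xmax [8.41147936 9.21620545]
peg/other 72 -54.38122715999931 -54.74991161835274
```

```bash
python3 -m crank '[{"claw":-1,"delta_pos":[0,1,0],"turn":0},{"claw":-1,"delta_pos":[0,2,0],"turn":0},{"claw":-1,"delta_pos":[0,3,0],"turn":0},{"claw":-1,"delta_pos":[0,4,0],"turn":0},{"claw":-1,"delta_pos":[0,4,0],"turn":0},{"claw":-1,"delta_pos":[0,4,0],"turn":0}]'; python3 meas.py
```

```text
t: 6.4
tool_pos: [611.3, -13.9, 70.6]
eef_rot: [-0.272, 3.13, 0.0]
ft_force: [0.6, -2.9, 5.1]
grip_width: 0.191
grasp_force: 30.0
face gap@z26 2.8 at z80 3.0 yaw(dx/dy) 0.005 tilt(dx/dz) 0.003
board y edges (np.float64(-74.5), np.float64(73.8), 17)
deck y edges (np.float64(-74.0), np.float64(74.7), 40)
deck xmax [4.25468878 5.3244326 ]
peg/other 74 -54.298870412567325 -54.57729281790391
```

```bash
python3 -m crank '[{"claw":-1,"delta_pos":[0,0.7,0],"turn":0},{"claw":-1,"delta_pos":[0,1.4,0],"turn":0},{"claw":-1,"delta_pos":[0,1.4,0],"turn":0},{"claw":-1,"delta_pos":[0,1.4,0],"turn":0}]'; python3 -m crank '[{"claw":-0.4,"delta_pos":[0,0,0],"turn":0},{"claw":-0.2,"delta_pos":[0,0,0],"turn":0},{"claw":-0.2,"delta_pos":[0,0,0],"turn":0},{"claw":-0.2,"delta_pos":[0,0,0],"turn":0}]'; python3 meas.py
```

```text
t: 6.95
tool_pos: [611.1, -13.0, 70.6]
eef_rot: [-0.272, 3.129, -0.001]
ft_force: [1.8, -5.9, 4.7]
grip_width: 0.19
grasp_force: 30.0
t: 7.45
tool_pos: [610.8, -12.6, 70.3]
eef_rot: [0.272, -3.129, -0.0]
ft_force: [0.0, -0.3, 0.9]
grip_width: 0.401
grasp_force: 0.0
face gap@z26 2.9 at z80 2.8 yaw(dx/dy) 0.002 tilt(dx/dz) -0.002
board y edges (np.float64(-74.6), np.float64(74.0), 16)
deck y edges (np.float64(-74.1), np.float64(74.7), 40)
deck xmax [4.08545829 4.42820045]
peg/other 143 -21.820041625626807 -10.394164914564644
```

```bash
python3 -m crank '[{"claw":-0.2,"delta_pos":[0,0,-30],"turn":0},{"claw":-0.2,"delta_pos":[0,0,-60],"turn":0},{"claw":-0.5,"delta_pos":[0,0,-80],"turn":0},{"claw":-0.5,"delta_pos":[0,0,-80],"turn":0}]'; python3 -c "
from h import *
to([546.4,35.9,66],100.06)"
```

```text
t: 8.0
tool_pos: [611.5, -12.7, 151.7]
eef_rot: [-0.272, 3.127, -0.001]
ft_force: [0.2, 0.4, -0.7]
grip_width: 0.258
grasp_force: 0.0
t 8.0 tcp [611.5 -12.7 151.7] yaw_y 99.92 j6 -1.82 F [ 0.2  0.4 -0.7] w 0.258 g 0.0
delta [56.  59.2 85.5] turn -0.002
```

```bash
python3 -m crank '[{"claw":-0.5,"delta_pos":[28,30,0],"turn":0},{"claw":-0.5,"delta_pos":[56,59,0],"turn":0},{"claw":-0.5,"delta_pos":[56,59,0],"turn":0},{"claw":-0.5,"delta_pos":[56,59,25],"turn":0},{"claw":-0.5,"delta_pos":[56,59,45],"turn":0},{"claw":-0.5,"delta_pos":[56,59,65],"turn":0},{"claw":-0.5,"delta_pos":[56,59,85],"turn":0},{"claw":-0.5,"delta_pos":[56,59,85],"turn":0},{"claw":-0.5,"delta_pos":[56,59,85],"turn":0}]'; python3 -c "
from h import *
to([546.4,35.9,66],100.06)
s=cam('side'); cv2.imwrite('pics/side3.png',cv2.resize(s['color'][150:290,130:300],(800,600),interpolation=cv2.INTER_CUBIC))"
```

```text
t: 9.12
tool_pos: [546.1, 35.5, 65.8]
eef_rot: [-0.271, 3.13, -0.0]
ft_force: [-0.8, 0.0, 0.1]
grip_width: 0.251
grasp_force: 0.0
t 9.12 tcp [546.1  35.5  65.8] yaw_y 99.91 j6 -1.75 F [-0.8  0.   0.1] w 0.251 g 0.0
delta [-0.4  0.4 -0.2] turn -0.003
```

View pics/side3.png

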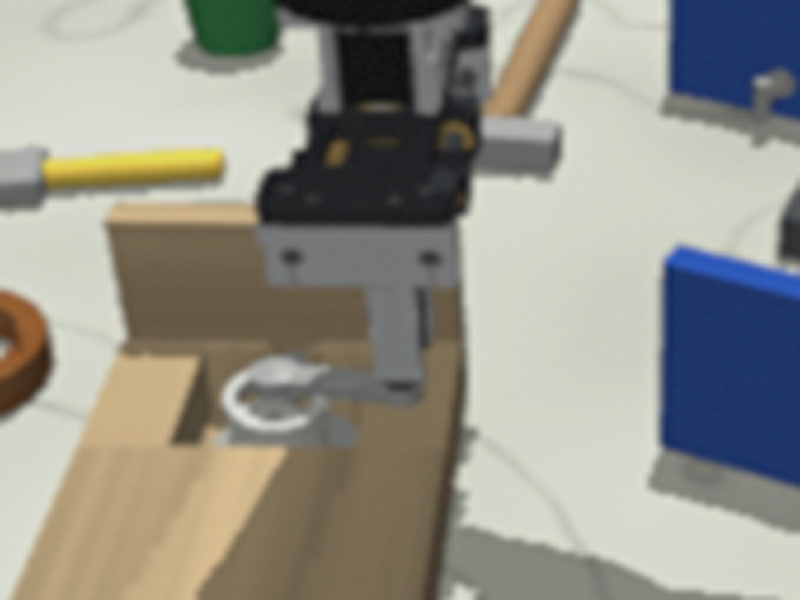

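The side view shows the fingers straddling the peg at (395,385) without touching. I now plan the crank arc.

```bash
cat > arc.py <<'E'
from h import *
import sys
xr=np.array([.1746,-.9846]); yr=np.array([.9846,.1746]); A=np.array([609.15,-1.45])-42*xr
o,M,p=st(); L=4.7; yaw=np.arctan2(M[1,1],M[0,1])
er=lambda a:-np.cos(a)*yr-np.sin(a)*xr
et=lambda a:np.sin(a)*yr-np.cos(a)*xr
v=p[:2]-A; a=np.arctan2(-v@xr,-v@yr); F=np.array(o["ft_force"])[:2]
print("t",o["t"],"tool phi",a.round(3),"peg phi ~",(a-L/55).round(3),"cam ~",(a-L/55-.087).round(3),"F tang",(F@et(a)).round(1),"rad",(F@er(a)).round(1),"r",np.hypot(*v).round(1))
for f in map(float,sys.argv[1:]):
    w=A+55*er(f)+L*et(f); d=M.T@np.r_[w-p[:2],0]; e=et(f); t=-((np.arctan2(e[1],e[0])-yaw+np.pi)%(2*np.pi)-np.pi)
    print(f,d.round(1)[:2],t.round(3))
E
python3 arc.py .1 .16 .22 .28 .34 .40 .46 .52 .58 .64
```

```text
t 9.175 tool phi 0.098 peg phi ~ 0.012 cam ~ -0.075 F tang -0.3 rad -1.1 r 55.8
0.1 [-1.3  4.7] 0.097
0.16 [-2.  8.] 0.157
0.22 [-2.9 11.2] 0.217
0.28 [-4.  14.3] 0.277
0.34 [-5.2 17.3] 0.337
0.4 [-6.7 20.3] 0.397
0.46 [-8.3 23.2] 0.457
0.52 [-10.1  26. ] 0.517
0.58 [-12.   28.7] 0.577
0.64 [-14.2  31.2] 0.637
```

```bash
python3 -m crank '[{"claw":-0.5,"delta_pos":[-1,2.5,0],"turn":0.05},{"claw":-0.5,"delta_pos":[-1.3,4.7,0],"turn":0.1},{"claw":-0.5,"delta_pos":[-2,8,0],"turn":0.16},{"claw":-0.5,"delta_pos":[-2.9,11.2,0],"turn":0.22},{"claw":-0.5,"delta_pos":[-4,14.3,0],"turn":0.28},{"claw":-0.5,"delta_pos":[-5.2,17.3,0],"turn":0.34},{"claw":-0.5,"delta_pos":[-6.7,20.3,0],"turn":0.4},{"claw":-0.5,"delta_pos":[-8.3,23.2,0],"turn":0.46},{"claw":-0.5,"delta_pos":[-10.1,26,0],"turn":0.52},{"claw":-0.5,"delta_pos":[-10.1,26,0],"turn":0.52}]'; python3 arc.py .58 .64 .7 .76 .82 .88 .94; python3 meas.py
```

```text
t: 10.42
tool_pos: [551.5, 63.1, 66.1]
eef_rot: [0.541, 3.093, 0.0]
ft_force: [-0.2, -0.4, 1.1]
grip_width: 0.252
grasp_force: 0.0
t 10.425 tool phi 0.608 peg phi ~ 0.522 cam ~ 0.435 F tang -0.5 rad 0.0 r 55.4
0.58 [-0.5  3.1] 0.058
0.64 [-1.1  6.4] 0.118
0.7 [-1.9  9.6] 0.178
0.76 [-2.8 12.8] 0.238
0.82 [-4.  15.9] 0.298
0.88 [-5.3 18.9] 0.358
0.94 [-6.8 21.9] 0.418
face gap@z26 2.4 at z80 2.6 yaw(dx/dy) 0.0 tilt(dx/dz) 0.005
board y edges (np.float64(nan), np.float64(nan), 0)
deck y edges (np.float64(-74.1), np.float64(74.2), 40)
deck xmax [4.49202386 5.3254031 ]
peg/other 225 -76.61754492282701 -46.873182677969666
  return _methods._mean(a, axis=axis, dtype=dtype,
  ret = ret.dtype.type(ret / rcount)
```

```bash
python3 -m crank '[{"claw":-0.5,"delta_pos":[-0.5,3.1,0],"turn":0.06},{"claw":-0.5,"delta_pos":[-1.1,6.4,0],"turn":0.12},{"claw":-0.5,"delta_pos":[-1.9,9.6,0],"turn":0.18},{"claw":-0.5,"delta_pos":[-2.8,12.8,0],"turn":0.24},{"claw":-0.5,"delta_pos":[-4,15.9,0],"turn":0.3},{"claw":-0.5,"delta_pos":[-5.3,18.9,0],"turn":0.36},{"claw":-0.5,"delta_pos":[-6.8,21.9,0],"turn":0.42}]'; python3 arc.py 1 1.06 1.12 1.18; python3 meas.py 2>/dev/null;  python3 -c "
from h import *
s=cam('side'); cv2.imwrite('pics/side4.png',cv2.resize(s['color'][150:290,130:300],(800,600),interpolation=cv2.INTER_CUBIC))"
```

```text
t: 11.35
tool_pos: [564.9, 81.3, 65.8]
eef_rot: [-1.176, -2.913, 0.0]
ft_force: [-3.0, -1.6, 1.8]
grip_width: 0.253
grasp_force: 1.2
t 11.35 tool phi 1.018 peg phi ~ 0.932 cam ~ 0.845 F tang -3.4 rad 0.8 r 55.4
1.0 [-0.6  3.7] 0.057
1.06 [-1.2  7. ] 0.117
1.12 [-2.  10.2] 0.177
1.18 [-2.9 13.4] 0.237
face gap@z26 2.5 at z80 2.7 yaw(dx/dy) 0.002 tilt(dx/dz) 0.004
board y edges (np.float64(nan), np.float64(nan), 0)
deck y edges (np.float64(-74.1), np.float64(74.6), 40)
deck xmax [4.10093376 4.23416828]
peg/other 238 -91.05548164245556 -32.91576225803776
```

View pics/side4.png

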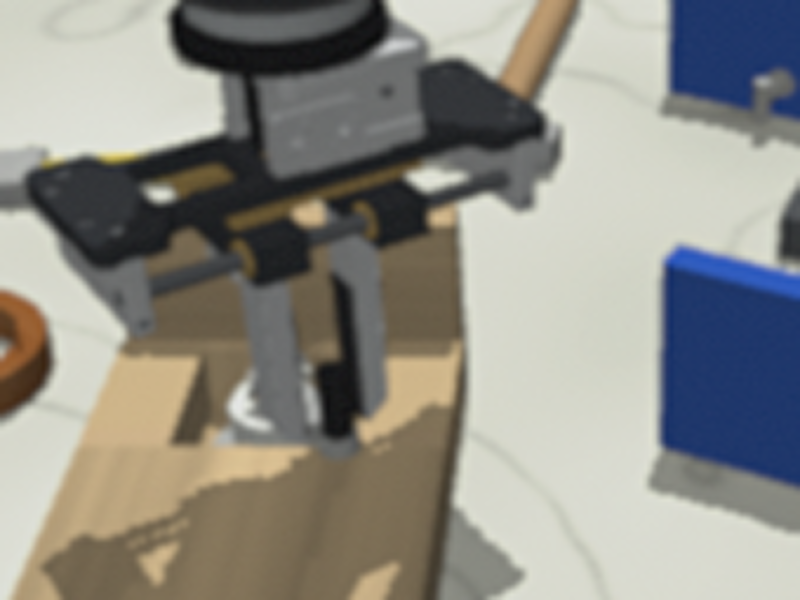

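The crank has turned with the peg (335,400), and the right finger is pushing it. I continue in small steps and watch the tangential force.

```bash
python3 -m crank '[{"claw":-0.5,"delta_pos":[-0.6,3.7,0],"turn":0.06},{"claw":-0.5,"delta_pos":[-1.2,7,0],"turn":0.12},{"claw":-0.5,"delta_pos":[-2,10.2,0],"turn":0.18},{"claw":-0.5,"delta_pos":[-2.5,12,0],"turn":0.21}]'; python3 arc.py 1.18 1.21 1.24 1.27 1.3 1.33 1.36; python3 meas.py 2>/dev/null|head -1
```

```text
t: 11.95
tool_pos: [574.9, 88.2, 65.5]
eef_rot: [-1.473, -2.774, 0.0]
ft_force: [-3.7, -0.2, 1.7]
grip_width: 0.253
grasp_force: 1.7
t 11.95 tool phi 1.238 peg phi ~ 1.152 cam ~ 1.065 F tang -3.4 rad 1.6 r 55.3
1.18 [-0.3  1.5] 0.028
1.21 [-0.5  3.2] 0.058
1.24 [-0.8  4.8] 0.088
1.27 [-1.1  6.4] 0.118
1.3 [-1.4  8. ] 0.148
1.33 [-1.8  9.6] 0.178
1.36 [-2.3 11.2] 0.208
face gap@z26 1.9 at z80 2.3 yaw(dx/dy) -0.001 tilt(dx/dz) 0.009
```

```bash
python3 -m crank '[{"claw":-0.5,"delta_pos":[-0.4,2.4,0],"turn":0.04},{"claw":-0.5,"delta_pos":[-0.8,4.8,0],"turn":0.09},{"claw":-0.5,"delta_pos":[-1.1,6.4,0],"turn":0.12}]'; python3 arc.py 1.3 1.33 1.36 1.39 1.42 1.45; python3 meas.py 2>/dev/null|head -1
```

```text
t: 12.38
tool_pos: [580.8, 91.0, 65.4]
eef_rot: [-1.637, -2.681, 0.0]
ft_force: [-4.0, -0.2, 2.1]
grip_width: 0.251
grasp_force: 1.8
t 12.375 tool phi 1.356 peg phi ~ 1.271 cam ~ 1.184 F tang -3.8 rad 1.3 r 55.2
1.3 [-0.2  1.6] 0.028
1.33 [-0.4  3.2] 0.058
1.36 [-0.7  4.9] 0.088
1.39 [-1.   6.5] 0.118
1.42 [-1.3  8.1] 0.148
1.45 [-1.7  9.7] 0.178
face gap@z26 2.1 at z80 1.9 yaw(dx/dy) -0.011 tilt(dx/dz) -0.004
```

```bash
python3 -m crank '[{"claw":-0.5,"delta_pos":[-0.2,1.6,0],"turn":0.03},{"claw":-0.5,"delta_pos":[-0.4,3.2,0],"turn":0.06},{"claw":-0.5,"delta_pos":[-0.7,4.9,0],"turn":0.09}]'; python3 arc.py  1.39 1.42 1.45 1.48 1.51; python3 meas.py 2>/dev/null|head -1
```

```text
t: 12.8
tool_pos: [585.7, 92.7, 65.4]
eef_rot: [-1.759, -2.603, -0.0]
ft_force: [-4.9, 1.9, 2.3]
grip_width: 0.249
grasp_force: 1.9
t 12.8 tool phi 1.45 peg phi ~ 1.365 cam ~ 1.278 F tang -4.1 rad 3.2 r 55.2
1.39 [-0.1  1.4] 0.026
1.42 [-0.3  3. ] 0.056
1.45 [-0.6  4.7] 0.086
1.48 [-0.9  6.3] 0.116
1.51 [-1.2  7.9] 0.146
face gap@z26 1.4 at z80 1.3 yaw(dx/dy) -0.013 tilt(dx/dz) -0.002
```

```bash
python3 -m crank '[{"claw":-0.5,"delta_pos":[-0.1,1.4,0],"turn":0.03},{"claw":-0.5,"delta_pos":[-0.3,3,0],"turn":0.06},{"claw":-0.5,"delta_pos":[-0.5,4,0],"turn":0.075}]'; python3 arc.py  1.46 1.48 1.5 1.53; python3 meas.py 2>/dev/null|head -1
```

```text
t: 13.22
tool_pos: [589.6, 93.7, 65.4]
eef_rot: [-1.855, -2.535, -0.0]
ft_force: [-3.8, 1.3, 1.6]
grip_width: 0.248
grasp_force: 2.0
t 13.225 tool phi 1.524 peg phi ~ 1.438 cam ~ 1.351 F tang -3.4 rad 2.1 r 55.1
1.46 [-0.1  1.2] 0.021
1.48 [-0.2  2.3] 0.041
1.5 [-0.3  3.4] 0.061
1.53 [-0.6  5. ] 0.091
face gap@z26 1.1 at z80 1.1 yaw(dx/dy) -0.013 tilt(dx/dz) 0.001
```

```bash
python3 -m crank '[{"claw":-0.5,"delta_pos":[-0.1,1.2,0],"turn":0.02},{"claw":-0.5,"delta_pos":[-0.2,2.3,0],"turn":0.04},{"claw":-0.5,"delta_pos":[-0.3,3.4,0],"turn":0.06}]'; python3 arc.py  1.52 1.54 1.56 1.58 1.6; python3 meas.py 2>/dev/null|head -1
```

```text
t: 13.65
tool_pos: [592.9, 94.4, 65.4]
eef_rot: [-1.93, -2.479, 0.0]
ft_force: [-4.3, 1.7, 0.8]
grip_width: 0.25
grasp_force: 2.0
t 13.65 tool phi 1.585 peg phi ~ 1.499 cam ~ 1.412 F tang -3.9 rad 2.3 r 55.2
1.52 [-0.1  1.1] 0.021
1.54 [-0.2  2.2] 0.041
1.56 [-0.4  3.3] 0.061
1.58 [-0.6  4.4] 0.081
1.6 [-0.8  5.5] 0.101
face gap@z26 0.6 at z80 0.8 yaw(dx/dy) -0.014 tilt(dx/dz) 0.003
```

```bash
python3 -m crank '[{"claw":-0.5,"delta_pos":[-0.1,1.1,0],"turn":0.02},{"claw":-0.5,"delta_pos":[-0.2,2.2,0],"turn":0.04},{"claw":-0.5,"delta_pos":[-0.4,3.3,0],"turn":0.06}]'; python3 arc.py  1.58 1.6 1.62 1.64 1.66; python3 meas.py 2>/dev/null|head -1
```

```text
t: 14.08
tool_pos: [596.2, 94.8, 65.4]
eef_rot: [-2.003, -2.42, -0.0]
ft_force: [-4.9, 1.9, 1.5]
grip_width: 0.255
grasp_force: 2.1
t 14.075 tool phi 1.645 peg phi ~ 1.56 cam ~ 1.473 F tang -4.7 rad 2.3 r 55.2
1.58 [-0.1  1.1] 0.021
1.6 [-0.3  2.2] 0.041
1.62 [-0.4  3.3] 0.061
1.64 [-0.6  4.4] 0.081
1.66 [-0.8  5.5] 0.101
face gap@z26 0.5 at z80 0.4 yaw(dx/dy) -0.015 tilt(dx/dz) -0.003
```

```bash
python3 -m crank '[{"claw":-0.5,"delta_pos":[-0.1,1.1,0],"turn":0.02},{"claw":-0.5,"delta_pos":[-0.3,2.2,0],"turn":0.04}]'; python3 arc.py  1.62 1.64 1.66 1.68; python3 meas.py 2>/dev/null|head -1
```

```text
t: 14.38
tool_pos: [598.5, 95.0, 65.5]
eef_rot: [-2.051, -2.379, -0.0]
ft_force: [-5.0, 3.7, 1.1]
grip_width: 0.247
grasp_force: 2.1
t 14.375 tool phi 1.685 peg phi ~ 1.6 cam ~ 1.513 F tang -4.8 rad 4.0 r 55.2
1.62 [-0.1  1.1] 0.021
1.64 [-0.2  2.2] 0.041
1.66 [-0.4  3.3] 0.061
1.68 [-0.6  4.4] 0.081
face gap@z26 0.1 at z80 0.3 yaw(dx/dy) -0.012 tilt(dx/dz) 0.003
```

```bash
python3 -m crank '[{"claw":-0.5,"delta_pos":[-0.1,1.1,0],"turn":0.02},{"claw":-0.5,"delta_pos":[-0.2,2.2,0],"turn":0.04}]'; python3 arc.py  1.66 1.68 1.7 1.72; python3 meas.py 2>/dev/null|head -1
```

```text
t: 14.68
tool_pos: [600.7, 95.1, 65.4]
eef_rot: [-2.098, -2.338, -0.0]
ft_force: [-3.9, 2.2, 1.3]
grip_width: 0.248
grasp_force: 2.1
t 14.675 tool phi 1.725 peg phi ~ 1.64 cam ~ 1.553 F tang -3.9 rad 2.3 r 55.2
1.66 [-0.1  1.1] 0.022
1.68 [-0.2  2.2] 0.042
1.7 [-0.4  3.3] 0.062
1.72 [-0.6  4.4] 0.082
face gap@z26 -0.1 at z80 -0.0 yaw(dx/dy) -0.014 tilt(dx/dz) 0.002
```

```bash
python3 -m crank '[{"claw":-0.5,"delta_pos":[-0.1,1.1,0],"turn":0.02},{"claw":-0.5,"delta_pos":[-0.2,2.2,0],"turn":0.04}]'; python3 arc.py  1.7 1.72 1.74 1.76; python3 meas.py 2>/dev/null|head -1
```

```text
t: 14.98
tool_pos: [602.8, 95.1, 65.4]
eef_rot: [-2.144, -2.296, 0.0]
ft_force: [-4.3, 2.5, 1.0]
grip_width: 0.252
grasp_force: 2.2
t 14.975 tool phi 1.765 peg phi ~ 1.679 cam ~ 1.592 F tang -4.4 rad 2.5 r 55.2
1.7 [-0.1  1.1] 0.022
1.72 [-0.3  2.2] 0.042
1.74 [-0.4  3.3] 0.062
1.76 [-0.6  4.4] 0.082
face gap@z26 0.0 at z80 -0.3 yaw(dx/dy) -0.014 tilt(dx/dz) -0.005
```

```bash
python3 -m crank '[{"claw":-0.5,"delta_pos":[-0.1,1.1,0],"turn":0.02},{"claw":-0.5,"delta_pos":[-0.3,2.2,0],"turn":0.04}]'; python3 arc.py  1.74 1.76 1.78 1.8; python3 meas.py 2>/dev/null|head -1
```

```text
t: 15.28
tool_pos: [605.0, 95.0, 65.5]
eef_rot: [-2.189, -2.253, -0.0]
ft_force: [-5.2, 2.6, 1.5]
grip_width: 0.252
grasp_force: 2.3
t 15.275 tool phi 1.804 peg phi ~ 1.719 cam ~ 1.632 F tang -5.3 rad 2.3 r 55.2
1.74 [-0.1  1.2] 0.022
1.76 [-0.3  2.2] 0.042
1.78 [-0.4  3.3] 0.062
1.8 [-0.6  4.4] 0.082
face gap@z26 -0.5 at z80 -0.3 yaw(dx/dy) -0.009 tilt(dx/dz) 0.003
```

```bash
python3 -m crank '[{"claw":-0.5,"delta_pos":[-0.1,1.2,0],"turn":0.02},{"claw":-0.5,"delta_pos":[-0.3,2.2,0],"turn":0.04}]'; python3 arc.py  1.78 1.8 1.82 1.84; python3 meas.py 2>/dev/null|head -1
```

```text
t: 15.58
tool_pos: [607.2, 94.9, 65.4]
eef_rot: [-2.234, -2.209, -0.0]
ft_force: [-4.3, 2.8, 1.0]
grip_width: 0.247
grasp_force: 2.4
t 15.575 tool phi 1.844 peg phi ~ 1.759 cam ~ 1.672 F tang -4.5 rad 2.4 r 55.2
1.78 [-0.1  1.1] 0.022
1.8 [-0.3  2.2] 0.042
1.82 [-0.4  3.3] 0.062
1.84 [-0.6  4.4] 0.082
face gap@z26 -0.5 at z80 -0.5 yaw(dx/dy) -0.009 tilt(dx/dz) 0.0
```

```bash
python3 -m crank '[{"claw":-0.5,"delta_pos":[-0.1,1.1,0],"turn":0.02},{"claw":-0.5,"delta_pos":[-0.3,2.2,0],"turn":0.04}]'; python3 arc.py  1.82 1.84 1.86 1.88; python3 meas.py 2>/dev/null|head -1
```

```text
t: 15.88
tool_pos: [609.4, 94.6, 65.4]
eef_rot: [-2.277, -2.164, -0.0]
ft_force: [-5.0, 4.8, 0.7]
grip_width: 0.249
grasp_force: 2.5
t 15.875 tool phi 1.884 peg phi ~ 1.799 cam ~ 1.712 F tang -5.6 rad 4.1 r 55.2
1.82 [-0.1  1.1] 0.022
1.84 [-0.3  2.2] 0.042
1.86 [-0.4  3.3] 0.062
1.88 [-0.6  4.4] 0.082
face gap@z26 -1.1 at z80 -0.9 yaw(dx/dy) -0.004 tilt(dx/dz) 0.004
```

```bash
python3 -m crank '[{"claw":-0.5,"delta_pos":[-0.1,1.1,0],"turn":0.02},{"claw":-0.5,"delta_pos":[-0.3,2.2,0],"turn":0.04}]'; python3 arc.py  1.86 1.88 1.9 1.92; python3 meas.py 2>/dev/null|head -1
```

```text
t: 16.18
tool_pos: [611.6, 94.2, 65.4]
eef_rot: [-2.32, -2.118, -0.0]
ft_force: [-5.2, 3.6, 1.1]
grip_width: 0.25
grasp_force: 2.6
t 16.175 tool phi 1.924 peg phi ~ 1.839 cam ~ 1.752 F tang -5.7 rad 2.7 r 55.2
1.86 [-0.1  1.2] 0.022
1.88 [-0.2  2.3] 0.042
1.9 [-0.4  3.3] 0.062
1.92 [-0.6  4.4] 0.082
face gap@z26 -1.4 at z80 -1.0 yaw(dx/dy) -0.002 tilt(dx/dz) 0.006
```

```bash
python3 -m crank '[{"claw":-0.5,"delta_pos":[-0.1,1.2,0],"turn":0.02},{"claw":-0.5,"delta_pos":[-0.2,2.3,0],"turn":0.04}]'; python3 arc.py  1.9 1.92 1.94; python3 meas.py 2>/dev/null|head -1
```

```text
t: 16.48
tool_pos: [613.8, 93.8, 65.4]
eef_rot: [-2.362, -2.071, -0.0]
ft_force: [-5.0, 3.7, 1.5]
grip_width: 0.25
grasp_force: 2.7
t 16.475 tool phi 1.965 peg phi ~ 1.88 cam ~ 1.793 F tang -5.7 rad 2.6 r 55.3
1.9 [-0.2  1.1] 0.022
1.92 [-0.3  2.2] 0.042
1.94 [-0.4  3.3] 0.062
face gap@z26 -1.5 at z80 -1.5 yaw(dx/dy) 0.0 tilt(dx/dz) 0.0
```

```bash
python3 -m crank '[{"claw":-0.5,"delta_pos":[-0.2,1.1,0],"turn":0.02},{"claw":-0.5,"delta_pos":[-0.3,2.2,0],"turn":0.04}]'; python3 arc.py  1.94 1.96 1.98; python3 meas.py 2>/dev/null|head -1
```

```text
t: 16.77
tool_pos: [615.7, 93.3, 65.4]
eef_rot: [-2.403, -2.023, 0.001]
ft_force: [-8.4, 4.2, 1.5]
grip_width: 0.251
grasp_force: 3.9
t 16.775 tool phi 2.001 peg phi ~ 1.916 cam ~ 1.829 F tang -9.2 rad 1.9 r 55.2
1.94 [-0.1  1.3] 0.023
1.96 [-0.2  2.4] 0.043
1.98 [-0.4  3.5] 0.063
face gap@z26 -1.7 at z80 -1.4 yaw(dx/dy) 0.002 tilt(dx/dz) 0.006
```

Contact force jumped as the board came tight. I nudge it slightly further for a snug fit, then back off.

```bash
python3 -m crank '[{"claw":-0.5,"delta_pos":[0,0.8,0],"turn":0.01},{"claw":-0.5,"delta_pos":[0,0.8,0],"turn":0.01},{"claw":-0.5,"delta_pos":[0,0.8,0],"turn":0.01}]'; python3 arc.py; python3 meas.py 2>/dev/null|head -1
```

```text
t: 17.2
tool_pos: [616.5, 93.1, 65.4]
eef_rot: [-2.412, -2.012, 0.001]
ft_force: [-6.6, 3.0, 3.2]
grip_width: 0.25
grasp_force: 3.9
t 17.2 tool phi 2.015 peg phi ~ 1.929 cam ~ 1.842 F tang -7.1 rad 1.1 r 55.2
face gap@z26 -1.9 at z80 -1.4 yaw(dx/dy) 0.002 tilt(dx/dz) 0.009
```

```bash
python3 -m crank '[{"claw":-0.5,"delta_pos":[0,0.7,0],"turn":0.01},{"claw":-0.5,"delta_pos":[-0.1,1.2,0],"turn":0.02}]'; python3 arc.py; python3 -m crank '[{"claw":-0.5,"delta_pos":[0,-2,0],"turn":0},{"claw":-0.5,"delta_pos":[0,-5.5,0],"turn":0},{"claw":-0.5,"delta_pos":[0,-5.5,0],"turn":0}]'
```

```text
t: 17.5
tool_pos: [617.4, 92.8, 65.4]
eef_rot: [-2.432, -1.987, 0.002]
ft_force: [-8.6, 3.1, 3.1]
grip_width: 0.249
grasp_force: 4.9
t 17.5 tool phi 2.032 peg phi ~ 1.947 cam ~ 1.86 F tang -9.2 rad 0.5 r 55.2
t: 17.88
tool_pos: [612.7, 93.5, 65.6]
eef_rot: [2.433, 1.987, 0.001]
ft_force: [-0.3, 0.1, 0.1]
grip_width: 0.244
grasp_force: 0.0
```

```bash
python3 -m crank '[{"claw":-0.5,"delta_pos":[0,0,-20],"turn":0},{"claw":-0.5,"delta_pos":[0,0,-50],"turn":0},{"claw":-0.5,"delta_pos":[0,0,-90],"turn":0},{"claw":-0.5,"delta_pos":[0,0,-130],"turn":0},{"claw":-0.5,"delta_pos":[0,0,-130],"turn":0},{"claw":-0.5,"delta_pos":[0,0,-130],"turn":0}]'; python3 meas.py 2>/dev/null; python3 -c "
from h import *
s=cam('side'); cv2.imwrite('pics/side5.png',cv2.resize(s['color'][150:290,100:300],(800,560),interpolation=cv2.INTER_CUBIC))"
```

```text
t: 18.62
tool_pos: [612.5, 93.5, 195.6]
eef_rot: [2.433, 1.987, 0.0]
ft_force: [0.8, 0.1, -0.1]
grip_width: 0.248
grasp_force: 0.0
face gap@z26 -1.2 at z80 -1.4 yaw(dx/dy) 0.002 tilt(dx/dz) -0.002
board y edges (np.float64(-77.9), np.float64(70.5), 17)
deck y edges (np.float64(-74.1), np.float64(74.8), 40)
deck xmax [0.14240476 0.64388879]
peg/other 79 -98.61753698572834 17.411133404973462
```

View pics/side5.png

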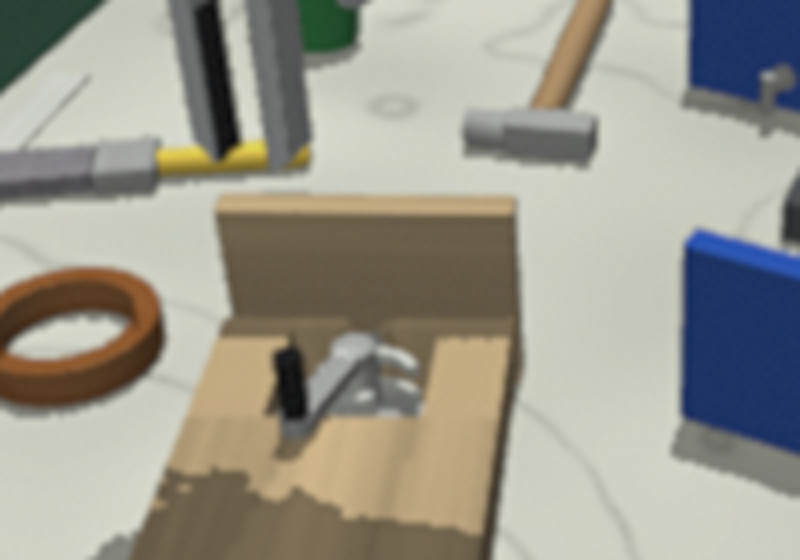

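The side picture shows the board tight and upright against the rack, from (217,200) to (515,200). The peg is at (290,385), swung round to about 1.86 rad, and the fingers are clear above. The other objects are in place, so I hand in.

```bash
python3 -c "
from rig import ctrl
print(ctrl.hand_in())"
```

```text
the job is handed in; nothing more can be done
None
```

I fitted the board and handed the job in; no verdict came back. By my measurements it sits tight, square and upright against the rack, with the cam at about 1.86 rad and the arm clear, but about 3–4 mm off sideways, against your 3 mm.

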